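# Clamp a shock absorber in the holding rig

## Task

The shock absorber lying in the blue rig is loose. Free the carriage by turning its red knob about a quarter turn anticlockwise, slide the carriage until the shock absorber sits snugly, with no gap, between the two yellow stops, then turn the knob back clockwise until tight and let go. Push no harder than a firm hand would, and leave everything else on the bench where it is.

Things in the scene. Friction and masses are not known exactly. Their poses are not given: they have to be found in the camera images.
- rig: blue holding rig fixed to the bench, base plate 170 x 440 x 15 mm, two steel rods along its y axis. Origin: centre of its underside; z up; -x is the side facing the robot. The fixed yellow stop's face (50 mm wide, 35 to 105 mm high) is at y = -190 mm. White vee rests at y = -115 and -45 mm carry the shock absorber along the line x = 25, z = 70 mm
- carriage (a joint): position (m) of the aluminium carriage (150 x 90 mm, 105 mm high, moving yellow stop on its -y side) along the rig's y: 0 = the stops' faces are 200 mm apart (the shock absorber's length), more = wider; range -0.02 to 0.10. Held fast while the knob is tight; freed it slides with about 3 N, pushing the shock absorber takes 4 to 10 N more. It may be slid by the knob
- jaw (a point): centre of the moving yellow stop's face, 70 mm above the bench; carried by the carriage, axes as the rig's
- knob (a joint): angle (rad) of the red clamp knob: 0 tight (end stop), growing as it is turned anticlockwise seen from outside along its axis; it holds below about 0.6, is free above 1.0, ends at 1.7, stays where left, takes under 0.5 N m. When tight the bar lines up with two black dashes on the sloping face
- knob_grip (a point): grip point on the knob's axis. The knob is a red bar 66 long, 16 wide, 40 mm high (top 16 mm above this point, foot 24 mm below it on a dark disc 40 mm across) on the carriage's sloping +y side. z points out along the axis, leaning 30 degrees from vertical to the rig's +y (away from the shock absorber); x runs along the bar to its white-dashed end and turns with it
- shock: shock absorber, 200 mm long over its two 32 mm aluminium eyes, steel spring 48 mm in diameter over a black body, red end cups, about 0.5 kg, lying loose in the vee rests along the rig's y axis. Origin at its middle, on its axis; y along its length. Against the fixed stop its origin is at y = -90 mm in the rig's frame
- spare: spare shock absorber like the other but white with blue end cups, 200 mm long, 48 mm thick, lying on the bench; origin at its middle. Bystander
- wrench: steel wrench 180 mm long lying flat on the bench between robot and rig; origin at its middle underside. Bystander
- driver: screwdriver 200 mm long lying on the bench to the right; origin at its middle underside. Bystander
- jar: grease jar, 60 mm diameter, 80 mm tall, to the rig's left; origin at the centre of its underside. Bystander
- mug: white mug, 76 mm diameter, 90 mm tall, to the rig's right; origin at the centre of its underside. Bystander
- bush_a: orange bushing, 30 mm diameter, 20 mm high, standing on the rig's base plate in front of the shock absorber; origin at its underside. Bystander
- bush_b: second orange bushing, same as bush_a, next to it. Bystander
Mind the look-alikes: they are no part of the job. What is shaped like the shock but orange is not meant.

How it is judged:
By the outcome, as a careful person would: the job done as asked, in the order asked, and still so for the second after the job is handed in, with the robot touching nothing.
It also fails if it takes over 45 s, if anything falls off the work surface, if the arm or the gripper's body presses on something with over 40 N, if the wrist force passes 120 N, or if a joint passes its speed limit or range.

## Robot

A 7-joint arm with a two-finger parallel gripper is mounted at the origin on the work surface. World frame = base frame: x ahead of the robot, y to its left, z up, the work surface at z = 0. Lengths are in m, angles in rad, forces in N, time in s.
With the tool pointing down it reaches from about 0.425 to 0.875 m from the base axis. Payload 8.4 kg.
Tool frame: the origin (TCP) lies at the very end of the fingers, on their centre line; the grasp point (between the pads) lies 19 mm behind it (env.pinch_z is the distance from the TCP to the grasp point, in m); z points along the fingers, y is the line along which they close (so a half turn about z gives the same grasp; the last joint's range is limited). The gripper opens to 87 mm and grips with 3 to 60 N. Pads are 19 mm wide; open, the fingers measure 117 mm over their backs; the gripper's body (75 mm by 190 mm) begins 51 mm behind the grasp point.
Start: joints at [-0.099, 0.333, 0.04, 1.465, -0.013, 1.343, -0.059], TCP at [0.65, -0, 0.223] pointing down, gripper open.
Joint ranges: [-2.58, 2.58], [-0.38, 2.09], [-1.3, 1.39], [0.25, 2.4], [-1.5, 4.64], [0.08, 2.09], [-2.65, 2.65]. Speed limits (rad/s): [2.22, 2.22, 2.79, 2.79, 3.14, 3.14, 3.14].

## Interface

Orientations are given as a rotation vector (axis times angle).
In Python, from workcell import env, vision, nets gives the robot as it stands.
- The arm moves only by the shell command python3 -m handwheel 'ROWS' [FORCE]. ROWS is a JSON object of lists of equal length, an entry for each row: "dr": the turn, a rotation vector about the world's x, y, z normalised to -1 to 1, where 1 is 45 degrees, a list of three; "linear": the shift along the world's x, y, z normalised to -1 to 1, where 1 is 150 mm, a list of three; "hand": the finger opening in mm, from 0 to 87. A call has 1 to 20 rows; each row is the pose to reach, as a shift and turn from the pose commanded when the call began; what a row does not reach only later rows make up. A row lasts 1/10 s, in which the tool goes at most 50 mm and 8.59 degrees, less where a joint would pass 70% of its speed; a pose out of reach is approached as far as the arm can. A call with a number of a shift or a turn outside -1 to 1 is refused whole. A call with a gripper value outside its range is refused whole. The fingers move at their own pace and stop on an object; FORCE is the grip in N (left out, the last holds). Time passes only in rows, so rows that repeat a pose let the fingers close. It gives the time, the measured TCP pose, the force, the opening and the grip force at its end, in the units of the state.
- env.read_state(): the state, without advancing time (a new reading comes with each control period).
- vision.snapshot(name): name is "scene" or "side" or "wrist"; returns the picture (480x640x3 uint8, red, green, blue); there is no depth.
- vision.get_calibration(name): a dict with "K" (3x3 intrinsics, pixels), "k1" (the pictures are not rectified: a ray, as slopes to the right and down, at radius r is drawn at 1 + k1 r^2 times it, then the intrinsics apply), "T" (4x4, takes a point from camera to world coordinates); the wrist camera has in their place "mount" (4x4, takes a point from camera to tool coordinates, whose origin is the TCP and whose axes are the flange's). Camera axes: x right, y down, z forward; pixel columns grow to the right and rows downward; lengths in m; the calibration is good to about 2 mm. A picture is of the moment at which its call begins: read the wrist's pose just before it. get_calibration takes no time and is no camera call.
- env.close_job(): hands the job in; it is judged then, once.
Trained networks look in the newest picture that a camera, given by its name, has taken for a name from the list of things; names that differ only in an ending like _2 or _b are one class to them, and where a whole thing is asked for, a point or a joint stands for the part that bears it (a point fixed in the world has none). Each returns a list of dicts, best first, with "score" (0 to 1); they miss things now and then, are a little off and sometimes report something else, mostly with a low value. They report only what shows in the picture. A call takes as long as a camera call. They do not tell look-alikes from the thing itself.
- nets.find_in(camera, query): "point" ([x, y, z] in m, in world coordinates, good to about 4 mm: the middle of the surface that is visible of it).
- nets.regions_of(camera, query): "region" (480x640 bool, what is visible of it).
The state is a dict: "time_s": time; "joints": joint angles; "dq": joint speeds; "joint_torque": joint torques, N m; "eef_pos": TCP position; "tool_rot": TCP orientation; "contact_force": force on the tool from outside, world axes, zero at the start; "ft_torque": the same for the moment, N m; "gripper_width": finger opening in m; "grasp_force": force on a finger pad.
Only numpy, scipy, OpenCV 4.12 (cv2) and the standard library are available. Lean on these libraries where they do the work, as an engineer would, in place of code of your own. Each camera call takes 0.05 s, during which the arm holds its last target. There are 200 camera calls.

## Working session

There is one attempt and no reset: what is moved stays moved. The work goes in short steps, Python scripts to look and compute and a shell command to move; the robot and the scene stay as the last step left them, time stands still between calls to the robot, and variables do not carry over. Pictures are saved under pics/ and viewed, at most 10 in all, crops included, and the job is handed in when it is done.

```bash
mkdir -p pics; python3 - <<'E'
from workcell import env, vision, nets
import cv2,numpy as np
np.set_printoptions(precision=4,suppress=True)
for n in ["scene","side"]:
    im=vision.snapshot(n); cv2.imwrite(f"pics/{n}0.png",im[:,:,::-1])
    c=vision.get_calibration(n); print(n,c["K"].tolist() if hasattr(c["K"],'tolist') else c["K"],c["k1"],np.array(c["T"]))
    for q in ["knob","shock","rig","carriage","jaw"]:
        print(q,[(round(d["score"],2),np.round(d["point"],3)) for d in nets.find_in(n,q)][:4])
s=env.read_state();print(s)
print(vision.get_calibration("wrist"))
E
```

```text
scene [[586.0032284952963, 0.0, 309.64844661491605], [0.0, 586.0032284952963, 238.95522641605547], [0.0, 0.0, 1.0]] -0.14177048818855784 [[ 0.446   0.7405 -0.5027  1.3777]
 [ 0.895  -0.3759  0.2402 -0.4588]
 [-0.0111 -0.557  -0.8304  1.5137]
 [ 0.      0.      0.      1.    ]]
knob [(0.59, array([0.588, 0.002, 0.113]))]
shock [(0.82, array([ 0.347, -0.22 ,  0.037])), (0.75, array([ 0.648, -0.119,  0.024])), (0.6, array([ 0.658, -0.211,  0.083])), (0.6, array([0.406, 0.255, 0.035]))]
rig [(0.74, array([ 0.647, -0.118,  0.025])), (0.69, array([ 0.369, -0.509,  0.024]))]
carriage [(0.73, array([ 0.622, -0.021,  0.089])), (0.66, array([0.59 , 0.003, 0.115]))]
jaw [(0.93, array([ 0.623, -0.019,  0.086]))]
side [[530.2903978189262, 0.0, 317.06401802147457], [0.0, 530.2903978189262, 238.46287845469206], [0.0, 0.0, 1.0]] -0.05259472763728531 [[ 0.9119  0.2887 -0.2916  0.98  ]
 [ 0.4101 -0.6175  0.6712 -1.1092]
 [ 0.0137 -0.7316 -0.6816  1.2059]
 [ 0.      0.      0.      1.    ]]
knob [(0.59, array([0.595, 0.008, 0.114]))]
shock [(0.95, array([ 0.347, -0.228,  0.037])), (0.77, array([ 0.658,
[... 458 characters left out ...]
'joint_torque': array([  0.    , -65.5778,   1.332 , -40.3901,  -0.0598,   0.0351,
         0.    ]), 'eef_pos': array([ 0.65  , -0.    ,  0.2225]), 'tool_rot': array([-2.2214, -2.2214,  0.0001]), 'contact_force': array([ 0.2446,  0.1039, -0.417 ]), 'ft_torque': array([-0.0408,  0.0194, -0.0065]), 'grasp_force': 0.0, 'gripper_width': 0.08712326465524113}
{'K': array([[357.0841,   0.    , 320.6123],
       [  0.    , 357.0841, 237.0318],
       [  0.    ,   0.    ,   1.    ]]), 'k1': -0.06261883917707235, 'mount': array([[ 0.0002, -0.952 , -0.3061,  0.0846],
       [ 1.    ,  0.0004, -0.0006,  0.0009],
       [ 0.0007, -0.3061,  0.952 , -0.1621],
       [ 0.    ,  0.    ,  0.    ,  1.    ]])}
```

View pics/scene0.png

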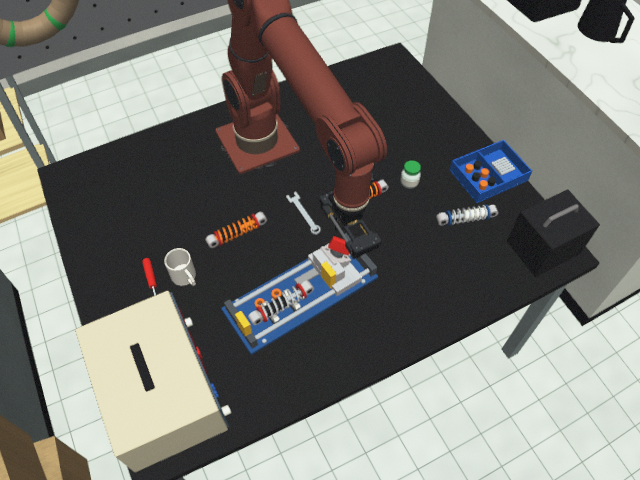

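View pics/side0.png

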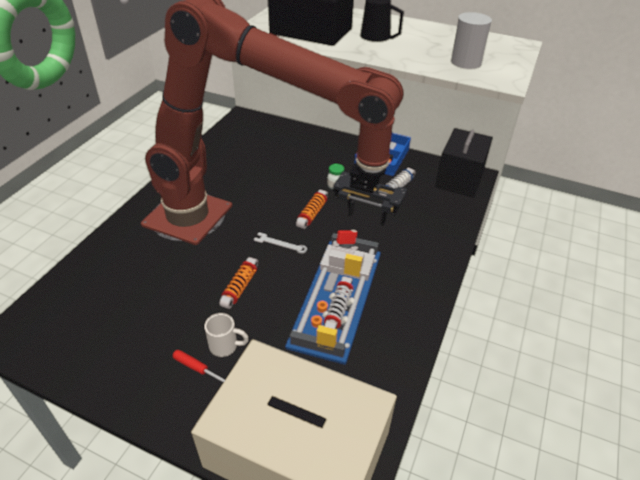

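The scene view shows the shock absorber in the rig at about (285,299). Possible mix-ups are the orange ones at (237,229) and (377,188) and the white and blue spare at (467,215). I choose the one in the blue rig. The red knob is at (339,245), which could be confused with the red driver handle at (150,272).

```bash
python3 - <<'E'
from workcell import env, vision, nets
import cv2,numpy as np
im=vision.snapshot("wrist"); cv2.imwrite("pics/w0.png",im[:,:,::-1])
for q in ["knob","jaw"]: print(q,[(round(d["score"],2),np.round(d["point"],3)) for d in nets.find_in("wrist",q)][:4])
s=cv2.imread("pics/scene0.png")[220:360,215:395]; cv2.imwrite("pics/crop0.png",cv2.resize(s,None,fx=4.2,fy=4.2,interpolation=cv2.INTER_CUBIC))
E
```

```text
knob [(0.69, array([0.594, 0.016, 0.116]))]
jaw [(0.8, array([ 0.614, -0.003,  0.097]))]
```

View pics/w0.png

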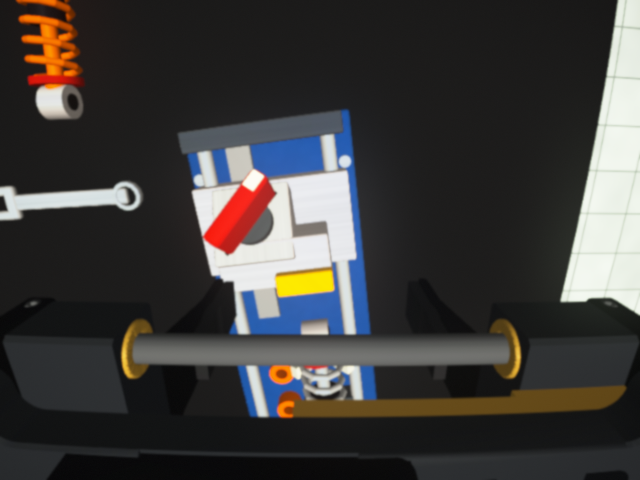

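View pics/crop0.png

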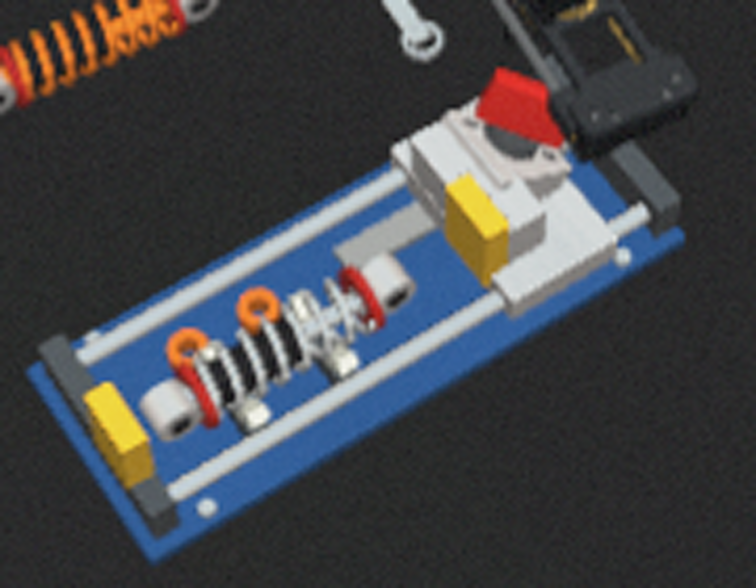

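The wrist picture shows the red bar from (228,243) to its white end (258,178), on the slope plate centred near (253,224). The crop confirms the right shock, white-sprung with red cups, in the rig with a gap between its eye and the moving yellow stop. Next I fit the rig pose.

```bash
cat > h.py <<'E'
from workcell import env, vision, nets
import cv2,numpy as np
from scipy.spatial.transform import Rotation as Ro
from scipy.optimize import least_squares
np.set_printoptions(precision=4,suppress=True)
def camT(n,s=None):
    c=vision.get_calibration(n)
    if n!="wrist": return c,np.array(c["T"])
    s=s or env.read_state(); W=np.eye(4); W[:3,:3]=Ro.from_rotvec(s["tool_rot"]).as_matrix(); W[:3,3]=s["eef_pos"]
    return c,W@np.array(c["mount"])
def proj(cT,P):
    c,T=cT; K=np.array(c["K"]); p=(np.atleast_2d(P)-T[:3,3])@T[:3,:3]; q=p[:,:2]/p[:,2:]
    q=q*(1+c["k1"]*(q**2).sum(1,keepdims=True)); return q*[K[0,0],K[1,1]]+K[:2,2]
E
python3 - <<'E'
from h import *
S=camT("scene");W=camT("wrist")
cr=lambda u,v:(215+u/4.2,220+v/4.2)
obsS=np.array([cr(28,370),cr(152,562),cr(685,238)])
obsW=np.array([(350,110)])
for z in (0.0,.015):
    def P(p):
        R=Ro.from_euler('z',p[2]).as_matrix(); w=lambda q:np.array(q)@R.T+[p[0],p[1],0]
        return w([(-.085,-.22,.015),(.085,-.22,z),(.085,.22,z)]),w([(.085,.22,.015)]),w
    f=lambda p:np.r_[(proj(S,P(p)[0])-obsS).ravel(),(proj(W,P(p)[1])-obsW).ravel()]
    r=least_squares(f,[.64,-.12,0]); print(z,r.x,r.fun)
# knob in wrist: ray of slope plate centre & bar top ends at heights
E
```

```text
0.0 [ 0.6225 -0.1311  0.1257] [-1.3949 -0.843  -0.3253  1.445  -0.163   1.4459 -0.3136 -0.8465]
0.015 [ 0.6244 -0.1319  0.1316] [-1.3154  0.2103 -0.4251  0.2914  0.2565 -0.8885  0.2697 -0.413 ]
```

```bash
python3 -m handwheel '{"dr":[[-0.16,-0.01,0.04],[-0.33,-0.02,0.08],[-0.5,-0.03,0.12],[-0.666,-0.043,0.166],[-0.666,-0.043,0.166],[-0.666,-0.043,0.166],[-0.666,-0.043,0.166]],"linear":[[-0.1,0.1,0],[-0.2,0.2,0],[-0.3,0.3,-0.1],[-0.42,0.33,-0.2],[-0.42,0.33,-0.26],[-0.42,0.33,-0.26],[-0.42,0.33,-0.26]],"hand":[87,87,87,87,87,87,87]}'
python3 - <<'E'
from h import *
s=env.read_state(); im=vision.snapshot("wrist"); cv2.imwrite("pics/w1.png",im[:,:,::-1])
print(s["eef_pos"],Ro.from_rotvec(s["tool_rot"]).as_matrix(),s["joints"])
for q in ["knob"]: print(q,[(round(d["score"],2),np.round(d["point"],4)) for d in nets.find_in("wrist",q)][:4])
np.save("s1.npy",s,allow_pickle=True)
E
```

```text
time_s: 1.45
eef_pos: [0.5876, 0.0483, 0.1842]
tool_rot: [1.786, 2.036, -0.479]
contact_force: [1.3, -0.4, 0.7]
gripper_width: 0.087
grasp_force: 0.0
[0.5876 0.0483 0.1842] [[-0.1133  0.9914  0.065 ]
 [ 0.8587  0.1306 -0.4956]
 [-0.4999 -0.0004 -0.8661]] [-0.4611  0.3121 -0.0037  1.6776  0.5042  1.3672 -0.492 ]
knob [(0.91, array([0.5857, 0.0249, 0.1148]))]
```

View pics/w1.png

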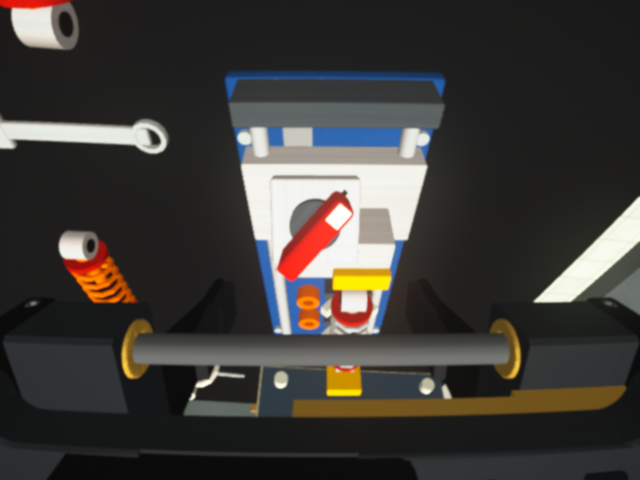

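The wrist view is now aligned with the rig. The bar runs from (288,265) to its white end (340,215), one black tight-mark shows at (345,193), and the disc is near (315,225). Next I fit the bar's silhouette to get the exact pose.

```bash
cat > fit.py <<'E'
from h import *
Rz=Ro.from_euler('z',.131).as_matrix(); ax=Rz@[0,.5,.8660254]
ex=Rz@[1,0,0]; ey=np.cross(ax,ex)
TH=np.linspace(0,2*np.pi,48,endpoint=False); D=np.c_[np.cos(TH),np.sin(TH)]
def box(g,phi):
    x=np.cos(phi)*ex+np.sin(phi)*ey; y=np.cross(ax,x)
    return np.array([g+a*.033*x+b*.008*y+c*ax for a in(-1,1) for b in(-1,1) for c in(-.024,.016)])
def mask(im,m=None,ctr=None):
    h=cv2.cvtColor(im,cv2.COLOR_BGR2HSV); r=(((h[...,0]<8)|(h[...,0]>172))&(h[...,1]>150)&(h[...,2]>60)).astype(np.uint8)
    n,l,st,ce=cv2.connectedComponentsWithStats(r); d=np.hypot(*(ce-ctr).T); d[0]=1e9; d[st[:,4]<40]=1e9
    return l==np.argmin(d)
def sup(pts): return (pts@D.T).max(0)
E
python3 - <<'E'
from fit import *
s=np.load("s1.npy",allow_pickle=True).item(); W=camT("wrist",s); Sd=camT("side")
im=cv2.imread("pics/w1.png"); m=mask(im,ctr=(315,235)); ys,xs=np.nonzero(m); pw=np.c_[xs,ys].astype(float)
pw=np.vstack([pw,[[339,204],[352,214]]]) if False else pw
# add white patch pixels next to red: nets region
rg=nets.regions_of("wrist","knob"); 
for d in rg[:2]:
    yy,xx=np.nonzero(d["region"]); print("region",d["score"],xx.min(),xx.max(),yy.min(),yy.max(),len(xx))
print("red",xs.min(),xs.max(),ys.min(),ys.max(),len(xs))
i2=cv2.imread("pics/side0.png"); m2=mask(i2,ctr=(347,238)); y2,x2=np.nonzero(m2); print("side",x2.min(),x2.max(),y2.min(),y2.max(),len(x2)); ps=np.c_[x2,y2]
ow,os_=sup(pw),sup(ps)
for name,wt in (("wrist",0),("both",1)):
    f=lambda p:np.r_[sup(proj(W,box(p[:3],p[3])))-ow-.5*0, wt*(sup(proj(Sd,box(p[:3],p[3])))-os_)]
    r=least_squares(f,[.59,.02,.11,.7],loss='soft_l1',x_scale=[.01,.01,.01,.1]); print(name,r.x,np.abs(r.fun[:48]).mean(),np.abs(f(r.x)[:48]).max(),"side resid",np.abs(sup(proj(Sd,box(r.x[:3],r.x[3])))-os_).mean())
    v=im.copy()
    for q in proj(W,box(r.x[:3],r.x[3])): cv2.circle(v,tuple(int(round(t)) for t in q),2,(0,255,0),-1)
    R=np.c_[Rz@[1,0,0],Rz@[0,1,0],[0,0,1]]; print("rig frame",(r.x[:3]-[.6244,-.1319,0])@R)
cv2.imwrite("pics/fit1.png",cv2.resize(v[150:300,230:430],None,fx=4,fy=4))
E
```

```text
region 0.63 277 353 191 279 3690
red 278 351 193 280 2255
side 336 357 230 243 248
wrist [ 0.59   -0.003   0.0952  0.8605] 1.2059679416016416 3.6937722197033622 side resid 5.8955597014017895
rig frame [-0.0173  0.1323  0.0952]
both [0.5882 0.014  0.1092 0.9251] 3.229659474044567 7.466446661954308 side resid 1.3241399874993645
rig frame [-0.0168  0.1494  0.1092]
```

View pics/fit1.png

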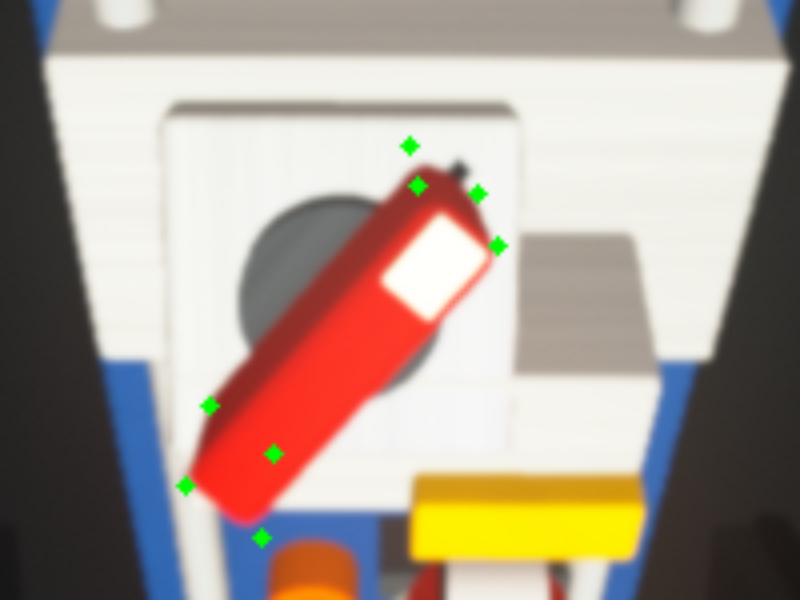

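The overlay shows the silhouette fit is biased by the bar's rounded corners. I'll fit to the top face ends and the disc instead.

```bash
python3 - <<'E'
from fit import *
s=np.load("s1.npy",allow_pickle=True).item(); W=camT("wrist",s); Sd=camT("side")
c=lambda u,v:(230+u/4-.4,150+v/4-.4)
obs=np.array([c(465,235),c(218,497),c(238,296),c(340,195),c(341,396)])
i2=cv2.imread("pics/side0.png"); m2=mask(i2,ctr=(347,238)); y2,x2=np.nonzero(m2); os_=sup(np.c_[x2,y2])
def P(p):
    g=p[:3]; x=np.cos(p[3])*ex+np.sin(p[3])*ey; d=g-.024*ax
    return np.array([g+.016*ax+.033*x,g+.016*ax-.033*x,d-.02*ex,d+.02*ey,d-.02*ey])
for wt in (0,.3):
    f=lambda p:np.r_[(proj(W,P(p))-obs).ravel(), wt*(sup(proj(Sd,box(p[:3],p[3])))-os_)]
    r=least_squares(f,[.59,.02,.11,.8]); print(r.x,r.fun[:10]); print("side",(sup(proj(Sd,box(r.x[:3],r.x[3])))-os_)[::6])
    R=np.c_[Rz@[1,0,0],Rz@[0,1,0],[0,0,1]]; print("rig frame",(r.x[:3]-[.6244,-.1319,0])@R)
print("net-regions scene etc")
E
```

```text
[0.5887 0.0091 0.1039 0.8384] [ 0.4849 -2.1926 -1.0047 -0.621   0.6178  1.3292 -0.0186  2.039  -0.0492
 -0.1108]
side [-0.5901  3.2639  4.867   5.8626  1.9981 -0.5609 -3.5456 -2.5343]
rig frame [-0.017   0.1444  0.1039]
[0.5881 0.0157 0.1102 0.8435] [ 1.7272 -3.3083 -1.8219  1.1312 -0.0583  1.1594  0.1311  1.0355  0.1012
  0.4859]
side [ 0.116   1.7133  1.9347  3.2658  1.2346  0.9643 -0.6592  0.022 ]
rig frame [-0.0167  0.1511  0.1102]
net-regions scene etc
```

```bash
python3 -m handwheel '{"dr":[[0.01,-0.08,-0.14],[0.02,-0.16,-0.28],[0.03,-0.24,-0.42],[0.04,-0.32,-0.56],[0.05,-0.4,-0.7],[0.061,-0.463,-0.808],[0.061,-0.463,-0.808],[0.061,-0.463,-0.808]],"linear":[[0,0,0],[0,0,0],[0,0,0],[-0.01,-0.03,-0.1],[-0.02,-0.06,-0.19],[-0.02,-0.06,-0.19],[-0.02,-0.06,-0.19],[-0.02,-0.06,-0.19]],"hand":[87,87,87,87,87,87,87,87]}'
python3 - <<'E'
from h import *
s=env.read_state(); im=vision.snapshot("wrist"); cv2.imwrite("pics/w2.png",im[:,:,::-1]); np.save("s2.npy",s,allow_pickle=True)
print(s["eef_pos"],Ro.from_rotvec(s["tool_rot"]).as_matrix(),s["joints"])
print(nets.find_in("wrist","knob"))
E
```

```text
time_s: 2.4
eef_pos: [0.5845, 0.04, 0.1558]
tool_rot: [2.334, 1.234, -0.245]
contact_force: [-0.1, 0.1, 0.2]
gripper_width: 0.0867
grasp_force: 0.0
[0.5845 0.04   0.1558] [[ 0.5762  0.8146  0.066 ]
 [ 0.7275 -0.4745 -0.4955]
 [-0.3723  0.3336 -0.8661]] [-0.5229  0.3249  0.083   1.7258  0.4893  1.2988 -1.2237]
[{'point': [0.5905, 0.0243, 0.1172], 'score': 0.75}]
```

View pics/w2.png

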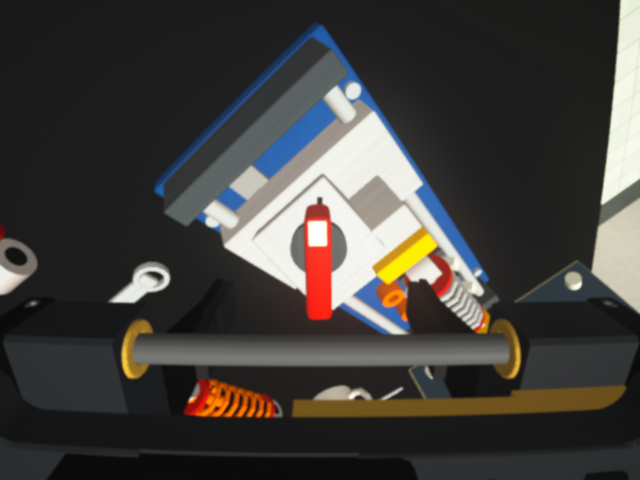

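The bar is now upright in the picture, from (317,221) to (320,319), between the finger lines. The black dash at (319,201) is in line with it, so the knob is tight. Next is a joint fit from both views.

```bash
python3 - <<'E'
from fit import *
W1=camT("wrist",np.load("s1.npy",allow_pickle=True).item());W2=camT("wrist",np.load("s2.npy",allow_pickle=True).item())
c=lambda u,v:(230+u/4-.4,150+v/4-.4)
o1=np.array([c(465,235),c(218,497),c(341,296)]); o2=np.array([(317,221),(320,319),(318.5,244)])
def P(p):
    g=p[:3]; x=np.cos(p[3])*ex+np.sin(p[3])*ey
    return np.array([g+.016*ax+.033*x,g+.016*ax-.033*x,g-.024*ax])
f=lambda p:np.r_[(proj(W1,P(p))-o1).ravel(),(proj(W2,P(p))-o2).ravel()]
r=least_squares(f,[.59,.02,.11,.8]); print(r.x,r.fun)
f2=lambda p:(proj(W2,P(p))-o2).ravel()
q=least_squares(f2,[.59,.02,.11,.8]); print(q.x,q.fun)
s=env.read_state(); T=Ro.from_rotvec(s["tool_rot"]).as_matrix()
for g in(r.x,q.x): print("knob in tool",(g[:3]-s["eef_pos"])@T, "TCP shift/0.15",(g[:3]-.016*ax-s["eef_pos"])/.15)
E
```

```text
[0.5877 0.0128 0.1081 0.8568] [-0.2858 -1.9377 -1.7934  2.1443 -0.8304  2.3958  0.7295 -4.0487 -0.4806
 -1.9395  0.4734  3.529 ]
[0.587  0.0115 0.1075 0.8682] [-0.1365 -2.577  -0.1065 -1.2394  0.2868  4.5483]
knob in tool [-0.0005 -0.0002  0.0551] TCP shift/0.15 [ 0.0286 -0.2367 -0.4097]
knob in tool [-0.0016 -0.0003  0.0562] TCP shift/0.15 [ 0.0239 -0.2455 -0.4134]
```

```bash
python3 -m handwheel '{"dr":[[0,0,0],[0,0,0],[0,0,0],[0,0,0],[0,0,0],[0,0,0]],"linear":[[0.006,-0.05,-0.09],[0.012,-0.1,-0.18],[0.018,-0.15,-0.27],[0.023,-0.2,-0.345],[0.028,-0.237,-0.41],[0.028,-0.237,-0.41]],"hand":[87,87,87,87,87,87]}'
python3 -m handwheel '{"dr":[[0,0,0],[0,0,0],[0,0,0],[0,0,0],[0,0,0],[0,0,0],[0,0,0],[0,0,0]],"linear":[[0,0,0],[0,0,0],[0,0,0],[0,0,0],[0,0,0],[0,0,0],[0,0,0],[0,0,0]],"hand":[60,40,20,10,10,10,10,10]}' 30
```

```text
time_s: 3.1
eef_pos: [0.5872, 0.0033, 0.0919]
tool_rot: [2.334, 1.231, -0.25]
contact_force: [-0.8, -0.4, 0.3]
gripper_width: 0.0868
grasp_force: 0.0
time_s: 3.9
eef_pos: [0.5871, 0.0068, 0.0937]
tool_rot: [2.335, 1.234, -0.246]
contact_force: [-6.3, 6.4, 18.2]
gripper_width: 0.0316
grasp_force: 9.0
```

```bash
python3 -m handwheel '{"dr":[[0,0,0],[0,0,0],[0,0,0]],"linear":[[0,0,0],[0,0,0],[0,0,0]],"hand":[10,10,10]}'
python3 - <<'E'
from h import *
im=vision.snapshot("wrist"); cv2.imwrite("pics/w3.png",im[:,:,::-1]); s=env.read_state(); print(s["contact_force"],s["ft_torque"],s["gripper_width"],s["grasp_force"])
E
```

```text
time_s: 4.2
eef_pos: [0.5887, 0.0067, 0.0942]
tool_rot: [2.334, 1.235, -0.243]
contact_force: [-1.3, 4.3, 7.6]
gripper_width: 0.0163
grasp_force: 31.9
[-1.7818  3.9552  7.2062] [0.9014 0.7696 0.0722] 0.015965799537453612 31.89049410041207
```

View pics/w3.png

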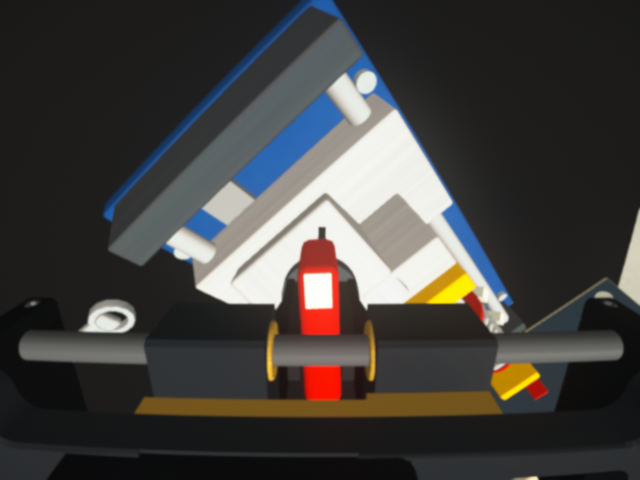

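The bar is gripped (16 mm opening, centred at (320,330)). A light press on the disc remains, so I'll back off a few mm and then turn anticlockwise.

```bash
python3 -m handwheel '{"dr":[[0,0,0],[-0.006,0.05,0.08],[-0.014,0.11,0.19],[-0.022,0.17,0.3],[-0.03,0.23,0.41],[-0.038,0.29,0.51],[-0.046,0.35,0.61],[-0.054,0.41,0.72],[-0.058,0.441,0.77],[-0.058,0.441,0.77]],"linear":[[0,0.01,0.017],[0,0.01,0.017],[0,0.01,0.017],[0,0.01,0.017],[0,0.01,0.017],[0,0.01,0.017],[0,0.01,0.017],[0,0.01,0.017],[0,0.01,0.017],[0,0.01,0.017]],"hand":[10,10,10,10,10,10,10,10,10,10]}'
python3 -c "
from h import *
s=env.read_state(); T=Ro.from_rotvec(s['tool_rot']).as_matrix(); print(s['ft_torque'],s['joints'],T[:,1],T[:,2])"
```

```text
time_s: 5.25
eef_pos: [0.5885, 0.0067, 0.0944]
tool_rot: [1.814, 2.007, -0.468]
contact_force: [9.1, -1.1, -14.7]
gripper_width: 0.0157
grasp_force: 30.1
[ 2.1967 -1.1927  0.8439] [-0.4054  0.3774  0.0064  1.7923  0.5446  1.1805 -0.5629] [0.9943 0.1052 0.0154] [ 0.0657 -0.4945 -0.8667]
```

```bash
python3 -m handwheel '{"dr":[[-0.006,0.05,0.08],[-0.014,0.11,0.19],[-0.022,0.17,0.3],[-0.03,0.23,0.41],[-0.038,0.29,0.51],[-0.046,0.35,0.61],[-0.054,0.41,0.72],[-0.058,0.441,0.77],[-0.058,0.441,0.77]],"linear":[[0,-0.005,-0.009],[0,-0.005,-0.009],[0,-0.005,-0.009],[0,-0.005,-0.009],[0,-0.005,-0.009],[0,-0.005,-0.009],[0,-0.005,-0.009],[0,-0.005,-0.009],[0,-0.005,-0.009]],"hand":[10,10,10,10,10,10,10,10,10]}'
python3 -c "
from h import *
s=env.read_state(); T=Ro.from_rotvec(s['tool_rot']).as_matrix(); print(s['ft_torque'],s['joints'],T[:,1],T[:,2])
im=vision.snapshot('wrist'); cv2.imwrite('pics/w4.png',im[:,:,::-1])"
```

```text
time_s: 6.15
eef_pos: [0.5887, 0.0063, 0.0943]
tool_rot: [1.058, 2.603, -0.652]
contact_force: [5.4, 1.6, -5.7]
gripper_width: 0.016
grasp_force: 30.4
[ 1.6605 -0.5766  0.6077] [-0.3286  0.3802 -0.0858  1.7885  0.5768  1.1961  0.111 ] [ 0.7087  0.6347 -0.308 ] [ 0.0663 -0.4945 -0.8667]
```

View pics/w4.png

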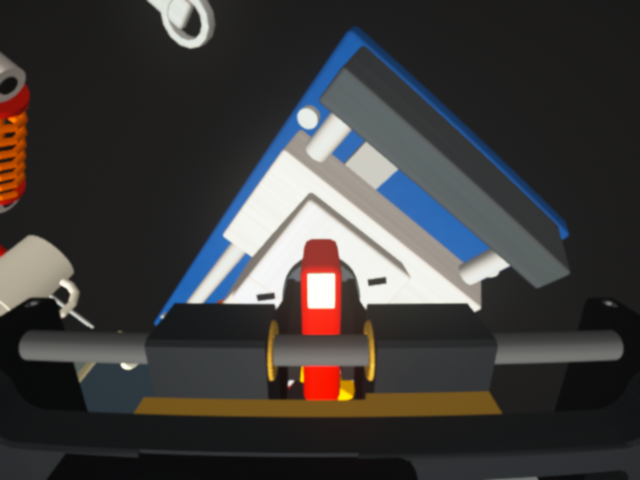

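The bar has turned by about 80°: the dashes at (265,297) and (377,281) now lie across it. Next I slide towards rig −y, watching the force.

```bash
python3 -m handwheel '{"dr":[[0,0,0],[0,0,0],[0,0,0],[0,0,0],[0,0,0],[0,0,0]],"linear":[[0.006,-0.044,0],[0.012,-0.088,0],[0.017,-0.132,0],[0.023,-0.176,0],[0.029,-0.22,0],[0.035,-0.264,0]],"hand":[10,10,10,10,10,10]}'
python3 - <<'E'
from h import *
for n in("scene","side"):
    im=vision.snapshot(n)
    h=cv2.cvtColor(im,cv2.COLOR_RGB2HSV); y=((h[...,0]>20)&(h[...,0]<32)&(h[...,1]>150)&(h[...,2]>110)).astype(np.uint8); 
    k,l,st,ce=cv2.connectedComponentsWithStats(y); print(n,[(st[i].tolist(),ce[i].round(1)) for i in range(1,k) if st[i,4]>60])
    print([(round(d["score"],2),np.round(d["point"],3)) for d in nets.find_in(n,"jaw")+nets.find_in(n,"shock")])
E
```

```text
time_s: 6.8
eef_pos: [0.5937, -0.033, 0.0943]
tool_rot: [1.06, 2.603, -0.651]
contact_force: [3.4, 4.3, -4.2]
gripper_width: 0.0158
grasp_force: 30.5
scene [([310, 269, 14, 26, 226], array([316.5, 280.8])), ([235, 311, 16, 25, 214], array([242.9, 323.2]))]
[(0.78, array([ 0.633, -0.06 ,  0.082])), (0.25, array([ 0.609, -0.036,  0.128])), (0.83, array([ 0.348, -0.222,  0.038])), (0.75, array([ 0.656, -0.208,  0.083]))]
side [([342, 264, 16, 22, 193], array([349.7, 271.7])), ([317, 325, 19, 21, 298], array([326. , 335.7]))]
[(0.82, array([ 0.613, -0.083,  0.078])), (0.94, array([ 0.659, -0.212,  0.083])), (0.85, array([0.401, 0.184, 0.035])), (0.77, array([ 0.348, -0.224,  0.038]))]
```

```bash
python3 - <<'E'
from h import *
R=Ro.from_euler('z',.131).as_matrix(); o=np.array([.6244,-.1319,0])
for n,a,b in(("scene",(316.5,280.8),(242.9,323.2)),("side",(349.7,271.7),(326,335.7))):
    C=camT(n)
    y=[least_squares(lambda p:(proj(C,o+R@[p[0],p[1],.075])-np.array(q)).ravel(),[.02,0]).x for q in(a,b)]
    print(n,y)
E
```

```text
scene [array([0.0239, 0.0403]), array([ 0.0208, -0.1993])]
side [array([0.0233, 0.0438]), array([ 0.0205, -0.1988])]
```

```bash
python3 -m handwheel '{"dr":[[0,0,0],[0,0,0],[0,0,0],[0,0,0],[0,0,0]],"linear":[[0.003,-0.02,0],[0.005,-0.04,0],[0.008,-0.06,0],[0.0105,-0.079,0],[0.0105,-0.079,0]],"hand":[10,10,10,10,10]}'
python3 -m handwheel '{"dr":[[0,0,0],[0,0,0],[0,0,0],[0,0,0]],"linear":[[0.002,-0.01,0],[0.003,-0.02,0],[0.004,-0.03,0],[0.004,-0.03,0]],"hand":[10,10,10,10]}'
```

```text
time_s: 7.6
eef_pos: [0.5951, -0.0447, 0.0943]
tool_rot: [1.06, 2.603, -0.651]
contact_force: [4.2, 5.1, -6.3]
gripper_width: 0.0159
grasp_force: 30.5
time_s: 8.0
eef_pos: [0.5956, -0.0487, 0.0943]
tool_rot: [1.059, 2.603, -0.651]
contact_force: [2.3, 5.4, -5.4]
gripper_width: 0.0158
grasp_force: 30.6
```

```bash
for i in 1; do python3 -m handwheel '{"dr":[[0,0,0],[0,0,0],[0,0,0],[0,0,0]],"linear":[[0.002,-0.01,0],[0.003,-0.02,0],[0.004,-0.03,0],[0.004,-0.03,0]],"hand":[10,10,10,10]}'; done
python3 -m handwheel '{"dr":[[0,0,0],[0,0,0],[0,0,0]],"linear":[[0.002,-0.01,0],[0.003,-0.02,0],[0.003,-0.02,0]],"hand":[10,10,10]}'
```

```text
time_s: 8.4
eef_pos: [0.5962, -0.053, 0.0943]
tool_rot: [1.059, 2.604, -0.651]
contact_force: [1.2, 6.4, -4.5]
gripper_width: 0.0161
grasp_force: 30.7
time_s: 8.7
eef_pos: [0.5963, -0.0532, 0.0942]
tool_rot: [1.057, 2.606, -0.648]
contact_force: [-3.9, 15.2, 1.7]
gripper_width: 0.016
grasp_force: 31.3
```

```bash
python3 -m handwheel '{"dr":[[0,0,0],[0,0,0],[0,0,0]],"linear":[[0.001,-0.007,0],[0.002,-0.014,0],[0.002,-0.014,0]],"hand":[10,10,10]}'
python3 - <<'E'
from h import *
R=Ro.from_euler('z',.131).as_matrix(); o=np.array([.6244,-.1319,0])
for n in("scene","side"):
    im=vision.snapshot(n); C=camT(n)
    h=cv2.cvtColor(im,cv2.COLOR_RGB2HSV); y=((h[...,0]>20)&(h[...,0]<32)&(h[...,1]>150)&(h[...,2]>110)).astype(np.uint8); 
    k,l,st,ce=cv2.connectedComponentsWithStats(y)
    for i in range(1,k):
        if st[i,4]>60: print(n,st[i].tolist(),least_squares(lambda p:(proj(C,o+R@[p[0],p[1],.075])-ce[i]).ravel(),[.02,0]).x)
    cv2.imwrite(f"pics/{n}5.png",im[:,:,::-1])
a=cv2.imread("pics/scene5.png")[245:355,215:365]; b=cv2.imread("pics/side5.png")[225:355,270:400]
f=lambda m,w,h:cv2.resize(m,(w,h),interpolation=cv2.INTER_CUBIC)
cv2.imwrite("pics/c5.png",np.hstack([f(a,450,330),f(b,330,330)]))
E
```

```text
time_s: 9.0
eef_pos: [0.5963, -0.0533, 0.0942]
tool_rot: [1.056, 2.608, -0.645]
contact_force: [-8.3, 21.8, 6.1]
gripper_width: 0.016
grasp_force: 32.6
scene [304, 272, 14, 26, 185] [0.0211 0.0225]
scene [235, 311, 16, 25, 214] [ 0.0209 -0.1994]
side [340, 268, 17, 22, 170] [0.0234 0.0286]
side [317, 325, 20, 22, 307] [ 0.0204 -0.1986]
```

View pics/c5.png

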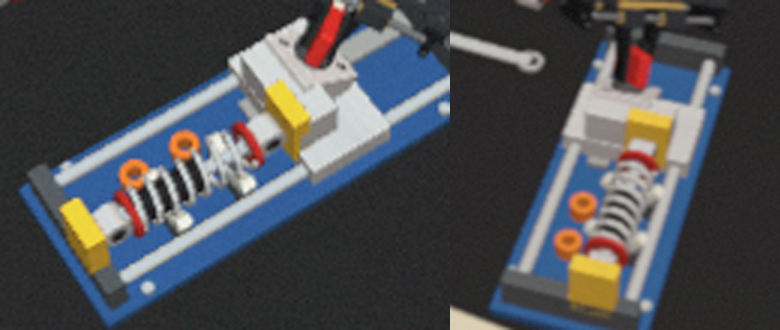

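The crops show the shock's upper eye against the moving stop (scene crop (265,135)) and its lower eye by the fixed stop (115,222). The push rose to 22 N without motion, which suggests it is seated. I'll check numerically.

```bash
python3 - <<'E'
from h import *
R=Ro.from_euler('z',.131).as_matrix(); o=np.array([.6244,-.1319,0])
for n in("scene","side"):
  C=camT(n)
  for k_ in "05":
    im=cv2.imread(f"pics/{n}{k_}.png"); h=cv2.cvtColor(im,cv2.COLOR_BGR2HSV)
    r=(((h[...,0]<8)|(h[...,0]>172))&(h[...,1]>130)&(h[...,2]>50)).astype(np.uint8)
    k,l,st,ce=cv2.connectedComponentsWithStats(r)
    for i in range(1,k):
        if st[i,4]<12: continue
        p=least_squares(lambda p:(proj(C,o+R@[p[0],p[1],.075])-ce[i]).ravel(),[.02,0]).x
        if abs(p[0]-.02)<.04 and -.2<p[1]<.05: print(n,k_,st[i].tolist(),p.round(4))
  im=vision.snapshot(n)
  for d in nets.regions_of(n,"shock"):
    yy,xx=np.nonzero(d["region"]); p=least_squares(lambda p:(proj(C,o+R@[p[0],p[1],.075])-[xx.mean(),yy.mean()]).ravel(),[.02,0]).x
    if abs(p[0]-.02)<.05 and -.2<p[1]<.05:
      Y=[least_squares(lambda p:(proj(C,o+R@[p[0],p[1],.07])-[a,b]).ravel(),[.02,0]).x[1] for a,b in zip(xx[::3],yy[::3])]
      print(n,"region",round(d["score"],2),p.round(4),"y range",np.percentile(Y,[0.5,99.5]).round(4))
  print([np.round(d["point"],4) for d in nets.find_in(n,"shock")])
E
```

```text
scene 0 [296, 284, 10, 14, 50] [ 0.0217 -0.0113]
scene 0 [256, 307, 11, 15, 52] [ 0.0232 -0.1407]
scene 5 [293, 286, 10, 14, 48] [ 0.0236 -0.023 ]
scene 5 [253, 309, 10, 15, 49] [ 0.0233 -0.1525]
scene region 0.89 [ 0.024  -0.0887] y range [-0.1837  0.0112]
[array([ 0.6549, -0.2178,  0.0828]), array([ 0.3488, -0.2221,  0.0369]), array([0.4105, 0.2627, 0.0292])]
side 0 [338, 282, 15, 7, 48] [ 0.0242 -0.0079]
side 0 [325, 315, 16, 13, 70] [ 0.0255 -0.1411]
side 5 [337, 284, 15, 8, 49] [ 0.0232 -0.0198]
side 5 [323, 319, 17, 11, 71] [ 0.0242 -0.1519]
side region 0.93 [ 0.0243 -0.0897] y range [-0.1638  0.0114]
[array([ 0.3441, -0.226 ,  0.0387]), array([ 0.6597, -0.2245,  0.0878]), array([0.4002, 0.181 , 0.0346])]
```

The shock moved 12 mm and its middle is now at rig y ≈ −89 mm with the moving face at about +10 mm, so it is seated. I ease the push slightly and turn clockwise.

```bash
python3 -m handwheel '{"dr":[[0.006,-0.05,-0.08],[0.014,-0.11,-0.19],[0.022,-0.17,-0.3],[0.03,-0.23,-0.41],[0.038,-0.29,-0.51],[0.046,-0.35,-0.61],[0.054,-0.41,-0.72],[0.058,-0.441,-0.77],[0.058,-0.441,-0.77]],"linear":[[-0.001,0.007,0],[-0.001,0.007,0],[-0.001,0.007,0],[-0.001,0.007,0],[-0.001,0.007,0],[-0.001,0.007,0],[-0.001,0.007,0],[-0.001,0.007,0],[-0.001,0.007,0]],"hand":[10,10,10,10,10,10,10,10,10]}'
python3 -m handwheel '{"dr":[[0.006,-0.05,-0.08],[0.014,-0.11,-0.19],[0.022,-0.17,-0.3],[0.03,-0.23,-0.41],[0.038,-0.29,-0.51],[0.046,-0.35,-0.61],[0.052,-0.4,-0.7],[0.052,-0.4,-0.7]],"linear":[[0,0,0],[0,0,0],[0,0,0],[0,0,0],[0,0,0],[0,0,0],[0,0,0],[0,0,0]],"hand":[10,10,10,10,10,10,10,10]}'
python3 -c "
from h import *
s=env.read_state(); T=Ro.from_rotvec(s['tool_rot']).as_matrix(); print(s['ft_torque'],s['ft_torque']@T,T[:,1],T[:,2])"
```

```text
time_s: 10.3
eef_pos: [0.5962, -0.0533, 0.0943]
tool_rot: [1.816, 2.009, -0.463]
contact_force: [-6.7, 19.4, 4.5]
gripper_width: 0.0162
grasp_force: 32.0
time_s: 11.1
eef_pos: [0.5961, -0.0533, 0.0944]
tool_rot: [2.301, 1.311, -0.264]
contact_force: [-8.4, 18.7, 6.1]
gripper_width: 0.0159
grasp_force: 32.4
[ 3.5181  1.8487 -0.7796] [ 3.5468  1.9551 -0.0001] [ 0.8493 -0.4292  0.3073] [ 0.0658 -0.4915 -0.8684]
```

```bash
cat > q.py <<'E'
from h import *
s=env.read_state(); T=Ro.from_rotvec(s['tool_rot']).as_matrix(); print((s['ft_torque']@T).round(3),T[:,1],"angle from tight deg",np.degrees(np.arctan2(np.cross([.8146,-.4745,.3336],T[:,1])@-T[:,2],T[:,1]@[.8146,-.4745,.3336])).round(2))
E
python3 -m handwheel '{"dr":[[0.006,-0.044,-0.077],[0.006,-0.044,-0.077],[0.006,-0.044,-0.077]],"linear":[[0,0,0],[0,0,0],[0,0,0]],"hand":[10,10,10]}'; python3 q.py
python3 -m handwheel '{"dr":[[0.006,-0.044,-0.077],[0.006,-0.044,-0.077],[0.006,-0.044,-0.077]],"linear":[[0,0,0],[0,0,0],[0,0,0]],"hand":[10,10,10]}'; python3 q.py
```

```text
time_s: 11.4
eef_pos: [0.5961, -0.0534, 0.0944]
tool_rot: [2.34, 1.231, -0.241]
contact_force: [-8.7, 19.3, 6.0]
gripper_width: 0.0161
grasp_force: 32.6
[ 3.659  1.707 -0.041] [ 0.8123 -0.4793  0.3325] angle from tight deg -0.25
time_s: 11.7
eef_pos: [0.596, -0.0535, 0.0945]
tool_rot: [2.378, 1.147, -0.219]
contact_force: [-9.3, 18.7, 7.2]
gripper_width: 0.0163
grasp_force: 33.5
[ 3.714  1.276 -0.498] [ 0.7703 -0.5283  0.3571] angle from tight deg -4.21
```

```bash
python3 -m handwheel '{"dr":[[0,0,0],[0,0,0],[0,0,0],[0,0,0]],"linear":[[-0.008,0.016,0.006],[-0.015,0.03,0.012],[-0.015,0.03,0.012],[-0.015,0.03,0.012]],"hand":[10,10,10,10]}'; python3 q.py
```

```text
time_s: 12.1
eef_pos: [0.5957, -0.0533, 0.0949]
tool_rot: [2.376, 1.144, -0.217]
contact_force: [15.1, 0.7, -21.7]
gripper_width: 0.016
grasp_force: 30.0
[-0.264  4.058 -0.539] [ 0.7687 -0.5282  0.3607] angle from tight deg -4.33
```

```bash
python3 -m handwheel '{"dr":[[0,0,0],[0,0,0],[0,0,0]],"linear":[[0.008,0,-0.008],[0.008,0,-0.008],[0.008,0,-0.008]],"hand":[10,10,10]}'; python3 q.py
```

```text
time_s: 12.4
eef_pos: [0.5958, -0.0533, 0.0947]
tool_rot: [2.376, 1.143, -0.22]
contact_force: [4.3, 3.9, -8.7]
gripper_width: 0.016
grasp_force: 30.0
[ 0.888  2.153 -0.539] [ 0.7685 -0.529   0.3599] angle from tight deg -4.36
```

```bash
python3 -m handwheel '{"dr":[[0,0,0],[0,0,0],[0,0,0],[0,0,0],[0,0,0],[0,0,0]],"linear":[[0,0,0],[0,0,0],[0,0,0],[0,0,0],[0,0,0],[0,0,0]],"hand":[24,40,60,60,60,60]}'
python3 -m handwheel '{"dr":[[0,0,0],[0,0,0],[0,0,0],[0,0,0],[0,0,0],[0,0,0],[0,0,0]],"linear":[[-0.004,0.03,0.052],[-0.01,0.075,0.13],[-0.017,0.13,0.226],[-0.024,0.18,0.313],[-0.03,0.23,0.4],[-0.035,0.265,0.462],[-0.035,0.265,0.462]],"hand":[60,60,60,60,60,60,60]}'
python3 - <<'E'
from fit import *
s=env.read_state(); im=vision.snapshot("wrist")[:,:,::-1].copy(); cv2.imwrite("pics/w6.png",im); W=camT("wrist",s)
g0=np.array([.5877,.0128,.1081]); R=Rz; o=np.array([.6244,-.1319,0])
d=R@[0,1,0]
g=g0+d*(((np.array([.596,-.0533,0])-[.5887,.0063,0])@d))
print("expected g",g,"px",proj(W,g+.016*ax))
h=cv2.cvtColor(im,cv2.COLOR_BGR2HSV); m=mask(im,ctr=proj(W,g+.016*ax)[0]); ys,xs=np.nonzero(m); print(len(xs),xs.min(),xs.max(),ys.min(),ys.max())
# bar direction: compare observed principal axis with model
def pa(p): v=np.linalg.svd(p-p.mean(0),full_matrices=False)[2][0]; return np.degrees(np.arctan2(v[1],v[0]))%180
print("obs",pa(np.c_[xs,ys].astype(float)))
for phi in(.75,.8,.857,.9,1.0,1.2):
    q=proj(W,box(g,phi)).astype(np.float32); c=np.zeros(im.shape[:2],np.uint8); cv2.fillConvexPoly(c,cv2.convexHull(q).astype(int),1); y,x=np.nonzero(c); print(phi,pa(np.c_[x,y].astype(float)))
for n in("scene","side"):
    C=camT(n); im=vision.snapshot(n)[:,:,::-1]; h=cv2.cvtColor(np.ascontiguousarray(im),cv2.COLOR_BGR2HSV)
    for nm,r in(("red",((h[...,0]<8)|(h[...,0]>172))&(h[...,1]>130)&(h[...,2]>50)),("yel",(h[...,0]>20)&(h[...,0]<32)&(h[...,1]>150)&(h[...,2]>110))):
        k,l,st,ce=cv2.connectedComponentsWithStats(r.astype(np.uint8))
        for i in range(1,k):
            if st[i,4]<12: continue
            p=least_squares(lambda p:(proj(C,o+R@[p[0],p[1],.075])-ce[i]).ravel(),[.02,0]).x
            if abs(p[0]-.02)<.04 and -.22<p[1]<.07: print(n,nm,st[i].tolist(),p.round(4))
E
```

```text
time_s: 13.0
eef_pos: [0.5957, -0.0545, 0.0955]
tool_rot: [2.376, 1.14, -0.221]
contact_force: [0.2, 0.3, 0.1]
gripper_width: 0.0552
grasp_force: 0.0
time_s: 13.7
eef_pos: [0.5913, -0.0132, 0.1662]
tool_rot: [2.376, 1.142, -0.217]
contact_force: [0.6, 0.2, 0.5]
gripper_width: 0.0602
grasp_force: 0.0
expected g [ 0.5955 -0.0467  0.1081] px [[319.5724 262.2654]]
2127 304 333 202 311
obs 87.75331763108332
0.75 91.16855230093661
0.8 87.8086845087469
0.857 84.51879854517271
0.9 82.1367655342019
1.0 76.62637554962242
1.2 65.20663683027989
scene red [293, 286, 10, 14, 48] [ 0.0236 -0.023 ]
scene red [253, 309, 10, 15, 49] [ 0.0233 -0.1525]
scene yel [304, 272, 14, 26, 193] [0.0229 0.0226]
scene yel [235, 311, 16, 25, 214] [ 0.0209 -0.1994]
side red [337, 284, 15, 8, 49] [ 0.0232 -0.0198]
side red [323, 319, 18, 11, 72] [ 0.0247 -0.1518]
side yel [340, 268, 17, 22, 174] [0.0234 0.0286]
side yel [318, 325, 19, 22, 304] [ 0.0207 -0.1985]
```

The knob is against its end stop (0.54 N m reaction) and the gripper is clear. The stops and the shock's cups have not moved since seating, so I'm handing in.

```bash
python3 -c "
from workcell import env
print(env.close_job())"
```

```text
the job is handed in; nothing more can be done
None
```

The job is handed in at about 14 s: the camera measurements show the shock absorber seated between the two yellow stops, the carriage knob is turned back clockwise to its end stop, and the gripper is open and clear of the rig.

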